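# Reset a sprung slider on the length gauge

## Robot

A 7-joint arm with a two-finger parallel gripper is mounted at the origin on a cart in front of the work surface, level with it; the furniture and walls round the work are solid. World frame = base frame: x ahead of the robot, y to its left, z up, the work surface at z = 0. Lengths are in m, angles in rad, forces in N, time in s.
With the tool pointing down it reaches from about 0.425 to 0.825 m from the base axis. Payload 3.6 kg.
Tool frame: the origin (TCP) lies at the very end of the fingers, on their centre line; the grasp point (between the pads) lies 19 mm behind it (bot.grasp_offset is the z of the grasp point in the tool frame, in m); z points along the fingers, x is the direction in which the jaws open and shut, and the axes are right-handed (so a half turn about z gives the same grasp; the last joint's range is limited). The gripper opens to 85 mm and grips with 20 to 120 N. Pads are 22 mm wide; open, the fingers measure 114 mm over their backs; the gripper's body (76 mm by 85 mm) begins 54 mm behind the grasp point. The pads swing forward as they close: fully open they stand 13 mm farther back than shut.
Start: joints at [-1.272, 0.615, -0.013, 1.423, 0.008, 1.103, -0.04], TCP at [0.207, 0.616, 0.231] pointing down, gripper open.
Joint ranges: [-3.12, 3.12], [-0.3, 2.06], [-1.34, 1.32], [0.26, 2.42], [-1.36, 4.5], [0.01, 1.98], [-2.84, 2.84]. Speed limits (rad/s): [2.79, 2.79, 3.14, 3.14, 3.14, 3.14, 3.14].

## Interface

Orientations are given as [roll, pitch, yaw] about the fixed x, y, z axes, in that order (R = Rz(yaw) Ry(pitch) Rx(roll)).
In Python, from station import bot, read_camera, outline_of, mark_of gives the robot as it stands.
- The arm moves only by the tool servo_tool, never from a script. Its argument "moves" is a list of rows, each a list of 3 entries, a list of its own where there are three numbers: the turn, a rotation vector about the world's x, y, z in degrees, then the shift along the world's x, y, z in mm, then the closure in counts, from 0 (fully open) to 255 (shut). A call has 1 to 8 rows; each row is the pose to reach, as a shift and turn from the pose measured when the call began; what a row does not reach only later rows make up. A row lasts 1/12 s, in which the tool goes at most 41.7 mm and 7.16 degrees, less where a joint would pass 70% of its speed; a pose out of reach is approached as far as the arm can. A call with a gripper value outside its range is refused whole. The fingers move at their own pace and stop on an object; "squeeze" is the grip in N (left out, the last holds). Time passes only in rows, so rows that repeat a pose let the fingers close. It gives the time, the measured TCP pose, the force and the opening at its end, in the units of the state.
- bot.get_state(): the state, without advancing time (a new reading comes with each control period).
- read_camera(name): name is "side" or "top"; returns a dict with "color" (400x640x3 uint8, red, green, blue), "range_z" (400x640 float32, m along the optical axis (not along the pixel's ray), 0 where there is no reading), "fx", "fy", "cx", "cy" (pixels), "R" (3x3) and "t" (3): a world point X has camera coordinates R X + t. Camera axes: x right, y down, z forward; pixel columns grow to the right and rows downward; lengths in m; the calibration is good to about 2 mm. A picture is of the moment at which its call begins.
- bot.job_done(): hands the job in, once; it reports no verdict.
Trained networks look in the newest picture that a camera, given by its name, has taken for a name from the list of things; names that differ only in an ending like _2 or _b are one class to them, and where a whole thing is asked for, a point or a joint stands for the part that bears it (a point fixed in the world has none). Each returns a list of dicts, best first, with "score" (0 to 1); they miss things now and then, are a little off and sometimes report something else, mostly with a low value. They report only what shows in the picture. A call takes as long as a camera call.
- outline_of(target, camera): "pixels" (400x640 bool, what is visible of it).
- mark_of(target, camera): "at" ([x, y, z] in m, in world coordinates, good to about 4 mm: a listed point, or the origin of a listed thing).
The state is a dict: "time_s": time; "qpos": joint angles; "joint_vel": joint speeds; "tau": joint torques, N m; "eef_pos": TCP position; "eef_rot": TCP orientation; "contact_force": force on the tool from outside, world axes, zero at the start; "ft_torque": the same for the moment, N m; "opening": finger opening in m.
Only numpy, scipy, OpenCV 4.12 (cv2) and the standard library are available. Lean on these libraries where they do the work, as an engineer would, in place of code of your own. Each camera call takes 0.05 s, during which the arm holds its last target. There are 200 camera calls.

## Task

Set the bench length gauge for the next cut: press the ribbed pad in the middle of the slider down to free its brake and, keeping it pressed, push the slider along the rail until it rests against the stop that carries the thumbscrew knob (not the plain stop). Then let the pad spring up so that the slider holds there, and back away. Nothing has to be gripped or lifted; never force the slider along without the pad pressed, and leave the tools lying around it where they are.

Things in the scene. Friction and masses are not known exactly. Their poses are not given: they have to be found in the camera images.
- gauge: length gauge: aluminium T-section rail 470 mm long, 64 mm wide at the foot, fixed on the bench. Origin at the centre of its underside (bench height); its y axis runs along the rail, x across it (away from the robot), z up. The rail's yaw in the world varies by up to about 0.25 rad; the slider and both stops sit on the rail's centre line
- slider (a joint): position of the slider along the rail's own y axis, in m, 0 at the rail's middle. Free travel ends at the two stops. With the pad up a brake holds it against about 10 to 15 N; with the pad pressed it moves with about 2 N
- slider_mid (a point): centre of the upper face of the slider's steel saddle (90 mm along the rail, 58 mm across, face 43.5 mm above the bench). A tongue 10 mm thick sticks out of its front side to 50 mm from the rail's centre line. The saddle touches a stop when the distance along the rail between this point and the stop's origin is 60 mm
- pad (a joint): how far the pad is pressed down, in m: 0 up (brake on), 0.008 fully down. The brake lets go as soon as the pad moves; counted as pressed from 0.002. Spring: about 12 N to start, 15 N fully down; it stays down only while pressed
- pad_top (a point): centre of the pad's ribbed upper face, in the middle of the slider, 58 mm above the bench when up; moves with the pad. The pad is dark steel, 70 mm along the rail and 40 mm across, with a 5 mm high lip at each end (62 mm free between the lips along the rail, open at front and back)
- knob_stop: the stop to push to: steel block clamped over the rail, 30 mm along the rail, 58 mm across, top 50 mm above the bench, with a round knob (28 mm across) standing on it up to 74 mm. Fixed. Origin on the rail's centre line at bench height, below the block's middle. It may be at either end of the rail
- plain_stop: the other stop: same block without a knob, flat top at 50 mm. Fixed. Origin likewise
- short_gouge_mid (a point): centre of a loose short wooden-handled gouge, 176 x 32 x 31 mm, lying behind the rail; leave it
- bradawl_mid (a point): centre of a loose wooden-handled bradawl, 151 x 25 x 26 mm, lying behind the rail; leave it
- former_mid (a point): centre of a loose turned wooden former (ribbed pot shape, 66 mm across, 60 mm tall) standing in front of the rail; leave it

How it is judged:
By the outcome, as a careful person would: the job done as asked, in the order asked, and still so for the second after the job is handed in, with the robot touching nothing.
It also fails if it takes over 42 s, if anything falls off the work surface, if the arm or the gripper's body presses on something with over 40 N, if the wrist force passes 120 N, or if a joint passes its speed limit or range.

## Working session

There is one attempt and no reset: what is moved stays moved. The work goes in short steps, Python scripts to look and compute and a tool call to move; the robot and the scene stay as the last step left them, time stands still between calls to the robot, and variables do not carry over. Pictures are saved under pics/ and viewed, about 8 in all and at most 12, crops included, and the job is handed in when it is done.

Besides the shell and the picture viewer there is one more tool, called after "Emit:" as a command line: name --argument value ..., lists and objects as JSON in quotes. servo_tool: Moves the arm, as the interface text tells. Its arguments: {"type":"object","properties":{"moves":{"type":"array","items":{"type":"array"}},"squeeze":{"type":"number"}},"required":["moves"]}

```bash
mkdir -p pics; python3 - <<'E'
from station import bot, read_camera, outline_of, mark_of
import cv2,numpy as np
s=bot.get_state();print(s['time_s'],s['eef_pos'],s['eef_rot'],s['opening'])
for c in ("top","side"):
    im=read_camera(c);cv2.imwrite(f'pics/{c}0.png',im['color'][:,:,::-1])
    print(c,np.round(im['R'],3).tolist(),im['t'],im['fx'])
    for n in ("gauge","slider_mid","pad_top","knob_stop","plain_stop","short_gouge_mid","bradawl_mid","former_mid"):
        print(n,[(np.round(m['at'],4).tolist(),round(m['score'],2)) for m in mark_of(n,c)[:2]])
print(bot.get_state()['time_s'])
E
```

```text
0.0 [0.20716119 0.61528693 0.23014324] [3.1415813e+00 2.5780038e-03 1.2460377e+00] 0.08545432341979571
top [[0.009, -1.0, -0.009], [-0.998, -0.009, -0.065], [0.065, 0.009, -0.998]] [-0.00286678  0.60004386  1.31190912] 506.55508750565605
gauge [([0.5941, -0.0265, -0.0038], 0.8)]
slider_mid [([0.6005, -0.0104, 0.0461], 0.77)]
pad_top [([0.5969, -0.0134, 0.0601], 0.76)]
knob_stop [([0.5643, -0.1931, 0.0006], 0.59)]
plain_stop [([0.6306, 0.1634, -0.0019], 0.67)]
short_gouge_mid [([0.6467, -0.1574, 0.0172], 0.73)]
bradawl_mid [([0.6959, 0.014, 0.0156], 0.66)]
former_mid [([0.4777, -0.1307, 0.0303], 0.74)]
side [[-0.898, -0.439, 0.02], [-0.211, 0.39, -0.897], [0.386, -0.81, -0.442]] [0.5441526  0.1955845  0.65334024] 405.66907235687086
gauge [([0.5953, -0.026, 0.0011], 0.73)]
slider_mid [([0.5919, -0.013, 0.0477], 0.85)]
pad_top [([0.5961, -0.0121, 0.0623], 0.66)]
knob_stop []
plain_stop [([0.6275, 0.1633, 0.0034], 0.68)]
short_gouge_mid [([0.6541, -0.1557, 0.0181], 0.97)]
bradawl_mid [([0.6948, 0.0168, 0.014], 0.68)]
former_mid [([0.4727, -0.1306, 0.0351], 0.95)]
0.9
```

View pics/top0.png

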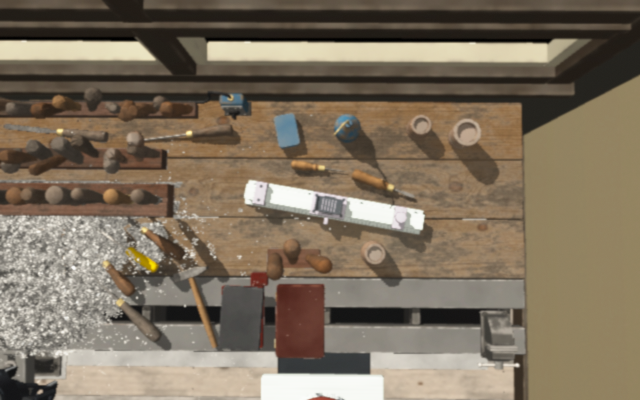

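View pics/side0.png

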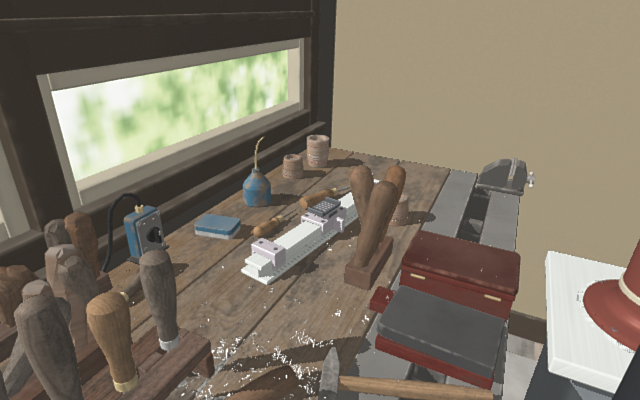

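The top view shows the rail running from (255,193), the plain stop, to (402,215), the knob stop on the right (−y). The slider is at (328,206) and the former at (374,252). The side view also shows an unlisted rack with tall handles in front of the rail. I'll refine the rail geometry and check obstacle heights.

```bash
cat > h.py <<'E'
from station import bot, read_camera, outline_of, mark_of
import numpy as np
def cloud(im):
    z=im['range_z'];v,u=np.mgrid[:400,:640]
    P=np.stack([(u-im['cx'])/im['fx']*z,(v-im['cy'])/im['fy']*z,z],-1)
    X=(P-im['t'])@im['R'];X[z==0]=np.nan
    return X
E
python3 - <<'E'
from h import *
import cv2
im={c:read_camera(c) for c in("top","side")}
X=cloud(im['top']);S=cloud(im['side'])
for n in("gauge","slider_mid","pad_top","knob_stop","plain_stop"):
    for c,C in(("top",X),("side",S)):
        o=outline_of(n,c)
        if not o: print(n,c,'none');continue
        p=C[o[0]['pixels']];p=p[~np.isnan(p[:,0])]
        r=cv2.minAreaRect((p[:,:2]*1000).astype(np.float32))
        t=p[p[:,2]>np.percentile(p[:,2],60)]
        print(n,c,len(p),'rect',np.round(r[0],1),np.round(r[1],1),round(r[2],1),'zpct',np.round(np.percentile(p[:,2],[5,50,95]),4),'topmean',np.round(t.mean(0),4))
# obstacle height map, 5cm cells
A=np.concatenate([X.reshape(-1,3),S.reshape(-1,3)]);A=A[~np.isnan(A[:,0])]
print('cols y',np.arange(.6,-.35,-.05).round(2))
for x in np.arange(.25,.85,.05):
    print(round(x,2),[int(1000*np.percentile(q,98)) if len(q:=A[(abs(A[:,0]-x)<.025)&(abs(A[:,1]-y)<.025),2]) else -1 for y in np.arange(.6,-.35,-.05)])
E
```

```text
gauge top 3880 rect [584.4 -25.8] [485.9  84.6] 80.4 zpct [0.0045 0.0335 0.0594] topmean [ 0.5914 -0.0195  0.0449]
gauge side 3408 rect [602.8  22.7] [373.7 108.9] 84.2 zpct [0.0054 0.0326 0.0584] topmean [0.595  0.0287 0.0433]
slider_mid top 809 rect [584.  -10.9] [89.6 78.8] 80.7 zpct [0.0399 0.0545 0.0633] topmean [ 0.5938 -0.0125  0.0604]
slider_mid side 1040 rect [614.5 -51. ] [ 96.5 195.9] 26.3 zpct [0.0205 0.0437 0.0611] topmean [ 0.5917 -0.0088  0.0573]
pad_top top 422 rect [594.2 -12.6] [68.4 44.1] 80.0 zpct [0.0525 0.0587 0.0638] topmean [ 0.5931 -0.012   0.0618]
pad_top side 293 rect [707.3  42.5] [93.8 38. ] 89.8 zpct [0.0067 0.0163 0.0229] topmean [0.6996 0.0623 0.0208]
knob_stop top 271 rect [ 562.8 -194.2] [29.2 56.9] 80.5 zpct [0.0449 0.0524 0.0764] topmean [ 0.5632 -0.1939  0.0725]
knob_stop side none
plain_stop top 251 rect [623.1 164. ] [29.3 56.3] 79.9 zpct [0.0446 0.05   0.0541] topmean [0.6207 0.1642 0.0526]
plain_stop side 630 rect [650.9 138.4] [ 58.6 139.2] 49.4 zpct [0.0196 0.0467 0.0509] topmean [0.6236 0.1656 0.0502]
cols y [ 0.6   0.55  0.5   0.45  0.4   
[... 313 characters left out ...]
8, 31, 33, 22, 24, 25, 22, 44, 45, 177, 191, 67, 66, 5, 5, 4, 4, 5, 5]
0.45 [35, 24, 33, 27, 34, 31, 23, 4, 6, 183, 195, 187, 182, 5, 60, 62, 4, 5, 5]
0.5 [31, 17, 22, 29, 33, 15, 10, 5, 4, 39, 197, 199, 39, 6, 61, 63, 6, 7, 6]
0.55 [64, 63, 62, 62, 60, 13, 4, 4, 4, 5, 5, 36, 49, 59, 38, 38, 77, 39, 5]
0.6 [204, 221, 181, 194, 194, 17, 4, 4, 49, 53, 38, 46, 64, 64, 38, 37, 53, 15, 5]
0.65 [64, 65, 156, 62, 63, 5, 5, 4, 48, 52, 36, 38, 42, 19, 32, 28, 22, 6, 5]
0.7 [180, 119, 166, 166, 48, 4, 4, 5, 4, 5, 23, 24, 19, 11, 31, 5, 5, 5, 5]
0.75 [180, 52, 136, 176, 46, 4, 5, 5, 5, 5, 26, 23, 6, 172, 41, 5, 5, 16, 6]
0.8 [31, 62, 151, 131, 165, 166, 30, 65, 4, 23, 28, 23, 5, 147, 69, 5, 50, 57, 79]
```

```bash
python3 - <<'E'
from h import *
A=np.concatenate([cloud(read_camera(c)).reshape(-1,3) for c in("top","side")]);A=A[~np.isnan(A[:,0])]
m=(A[:,0]>.35)&(A[:,0]<.56)&(A[:,1]>-.06)&(A[:,1]<.25)
for lo in(.05,.1,.125,.15,.175,.19):
    q=A[m&(A[:,2]>lo)&(A[:,2]<lo+.025)]
    i=q[:,0].argmax();j=q[:,1].argmin()
    print(lo,len(q),'maxx',np.round(np.percentile(q[:,0],98),3),q[i].round(3),'miny',q[j].round(3))
    d=np.hypot(q[:,0]-.594,q[:,1]+.0125);print('  nearest to pad',q[d.argsort()[:len(d)//100+3][-1]].round(3),d.min().round(3))
E
```

```text
0.05 2156 maxx 0.464 [0.47  0.123 0.06 ] miny [ 0.358 -0.005  0.054]
  nearest to pad [0.449 0.038 0.054] 0.131
0.1 480 maxx 0.484 [0.493 0.08  0.125] miny [0.433 0.009 0.116]
  nearest to pad [0.466 0.025 0.111] 0.128
0.125 634 maxx 0.493 [0.498 0.084 0.147] miny [ 0.467 -0.005  0.142]
  nearest to pad [0.465 0.012 0.147] 0.126
0.15 1098 maxx 0.5 [0.506 0.083 0.173] miny [ 0.445 -0.023  0.166]
  nearest to pad [ 0.465 -0.002  0.161] 0.121
0.175 1554 maxx 0.505 [0.509 0.077 0.185] miny [ 0.439 -0.019  0.176]
  nearest to pad [0.5   0.059 0.192] 0.114
0.19 646 maxx 0.504 [0.507 0.062 0.19 ] miny [0.491 0.052 0.192]
  nearest to pad [0.5   0.059 0.192] 0.114
```

Emit:
servo_tool --moves '[[[0, 0, 4], [40, -10, 30], 255], [[0, 0, 9], [293, -285, 30], 255], [[0, 0, 9], [293, -285, 30], 255], [[0, 0, 9], [293, -285, 30], 255], [[0, 0, 9], [293, -285, 30], 255], [[0, 0, 9], [293, -285, 30], 255], [[0, 0, 9], [293, -285, 30], 255], [[0, 0, 9], [293, -285, 30], 255]]' --squeeze 20

```text
time_s: 2.27
eef_pos: [0.441, 0.3938, 0.2604]
eef_rot: [3.141, -0.0, 1.403]
contact_force: [0.9, -0.2, -0.5]
opening: -0.0003
```

Emit:
servo_tool --moves '[[[0, 0, 0], [152, -416, 0], 255], [[0, 0, 0], [152, -416, 0], 255], [[0, 0, 0], [152, -416, 0], 255], [[0, 0, 0], [152, -416, 0], 255], [[0, 0, 0], [152, -416, 0], 255], [[0, 0, 0], [152, -416, 0], 255], [[0, 0, 0], [152, -416, 0], 255], [[0, 0, 0], [152, -416, 0], 255]]'

```text
time_s: 2.93
eef_pos: [0.5551, 0.0805, 0.2607]
eef_rot: [3.141, -0.001, 1.403]
contact_force: [1.2, -0.3, -0.5]
opening: -0.0001
```

Emit:
servo_tool --moves '[[[0, 0, 0], [50, -137, -10], 255], [[0, 0, 0], [50, -137, -40], 255], [[0, 0, 0], [50, -137, -80], 255], [[0, 0, 0], [50, -137, -120], 255], [[0, 0, 0], [50, -137, -120], 255], [[0, 0, 0], [50, -137, -120], 255]]'

```text
time_s: 3.43
eef_pos: [0.6003, -0.0622, 0.1327]
eef_rot: [-3.128, 0.005, 1.396]
contact_force: [-1.5, -1.2, -1.5]
opening: 0.0
```

Emit:
servo_tool --moves '[[[0, 0, 0], [-7, 40, -20], 255], [[0, 0, 0], [-7, 40, -48], 255], [[0, 0, 0], [-7, 40, -48], 255], [[0, 0, 0], [-7, 40, -48], 255]]'

```text
time_s: 3.77
eef_pos: [0.593, -0.0212, 0.0849]
eef_rot: [-3.127, 0.005, 1.398]
contact_force: [-0.5, -0.3, 0.4]
opening: 0.0004
```

```bash
python3 - <<'E'
from h import *
import cv2
s=bot.get_state();print(s['eef_pos'],s['eef_rot'],s['contact_force'])
a=read_camera("top")['color'][150:290,220:440,::-1];b=read_camera("side")['color'][150:300,220:440,::-1]
cv2.imwrite('pics/c1.png',np.vstack([cv2.resize(a,(440,280)),cv2.resize(b,(440,300))]))
E
```

```text
[ 0.59297167 -0.02119893  0.08487185] [-3.12664901  0.00492541  1.39810983] [-0.53417482 -0.33251658  0.35269758]
```

View pics/c1.png

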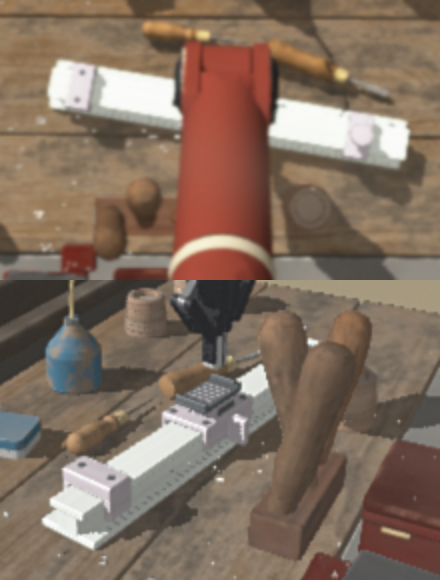

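The lower half of the crop shows the closed fingers at (215,350), above the pad at (208,393). In the upper half the arm hides the slider, and the handles stand clear of it. Pressing down gently now.

Emit:
servo_tool --moves '[[[0, 0, 0], [0, 0, -12], 255], [[0, 0, 0], [0, 0, -20], 255], [[0, 0, 0], [0, 0, -25], 255], [[0, 0, 0], [0, 0, -28], 255], [[0, 0, 0], [0, 0, -30], 255], [[0, 0, 0], [0, 0, -31], 255], [[0, 0, 0], [0, 0, -31], 255]]'

```text
time_s: 4.45
eef_pos: [0.5949, -0.0236, 0.0577]
eef_rot: [-3.132, 0.006, 1.395]
contact_force: [-4.0, -1.1, 12.4]
opening: 0.0001
```

Emit:
servo_tool --moves '[[[0, 0, 0], [0, 0, -4], 255], [[0, 0, 0], [0, 0, -7], 255], [[0, 0, 0], [0, 0, -9], 255], [[0, 0, 0], [0, 0, -9], 255]]'

```text
time_s: 4.78
eef_pos: [0.5949, -0.0236, 0.0506]
eef_rot: [-3.132, 0.005, 1.395]
contact_force: [-3.9, 0.3, 14.6]
opening: 0.0005
```

Emit:
servo_tool --moves '[[[0, 0, 0], [-0.5, -3, -3], 255], [[0, 0, 0], [-1.5, -9, -3], 255], [[0, 0, 0], [-3, -17, -3], 255], [[0, 0, 0], [-4.5, -26, -3], 255], [[0, 0, 0], [-6, -35, -3], 255], [[0, 0, 0], [-7, -40, -3], 255], [[0, 0, 0], [-7, -40, -3], 255]]'

```text
time_s: 5.37
eef_pos: [0.5877, -0.0657, 0.0501]
eef_rot: [-3.133, 0.006, 1.392]
contact_force: [-4.7, -0.8, 14.5]
opening: -0.0002
```

```bash
python3 - <<'E'
from h import *
import cv2
s=bot.get_state();print(s['eef_pos'],s['contact_force'])
b=read_camera("side")['color'][150:300,220:440,::-1]
cv2.imwrite('pics/c2.png',cv2.resize(b,(660,450)))
for c in("side","top"):
  for n in("slider_mid","pad_top"):print(c,n,[(m['at'],m['score']) for m in mark_of(n,c)[:1]])
E
```

```text
[ 0.58770635 -0.06566542  0.05012539] [-4.70467978 -0.83336923 14.50631226]
side slider_mid [([0.5857, -0.0549, 0.0477], 0.6)]
side pad_top [([0.59, -0.0512, 0.0531], 0.57)]
top slider_mid [([0.5589, -0.1912, -0.0002], 0.34)]
top pad_top []
```

View pics/c2.png

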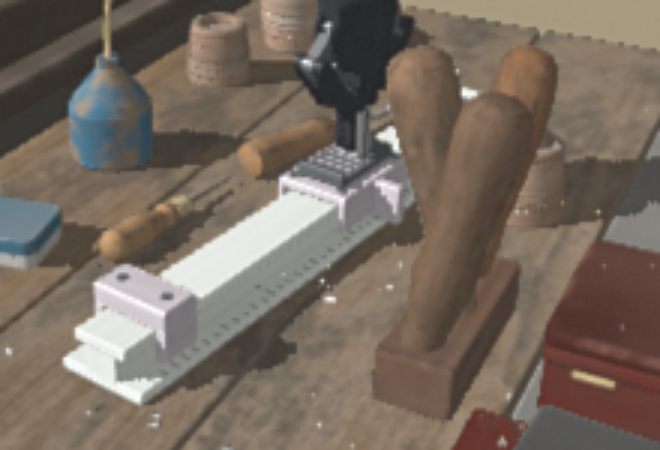

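The slider at (345,190) moved with the fingers while the pad stayed pressed, and the gouge and bradawl are undisturbed. Continuing to push.

Emit:
servo_tool --moves '[[[0, 0, 0], [-1, -5, -3], 255], [[0, 0, 0], [-3, -15, -3], 255], [[0, 0, 0], [-5.5, -28, -3], 255], [[0, 0, 0], [-8, -42, -3], 255], [[0, 0, 0], [-10.5, -54, -3], 255], [[0, 0, 0], [-12.5, -63, -3], 255], [[0, 0, 0], [-13.5, -68, -3], 255], [[0, 0, 0], [-13.5, -69, -3], 255]]'

```text
time_s: 6.28
eef_pos: [0.5757, -0.1359, 0.0501]
eef_rot: [-3.137, 0.007, 1.391]
contact_force: [-1.9, -0.7, 13.5]
opening: 0.0002
```

Emit:
servo_tool --moves '[[[0, 0, 0], [-0.3, -2, -3], 255], [[0, 0, 0], [-0.6, -4, -3], 255], [[0, 0, 0], [-1, -6, -3], 255], [[0, 0, 0], [-1.4, -8, -3], 255]]'

```text
time_s: 6.62
eef_pos: [0.5745, -0.1436, 0.05]
eef_rot: [-3.138, 0.006, 1.391]
contact_force: [-4.6, 1.3, 17.1]
opening: 0.0001
```

Emit:
servo_tool --moves '[[[0, 0, 0], [-0.3, -2, -3], 255], [[0, 0, 0], [-0.6, -4, -3], 255], [[0, 0, 0], [-0.6, -4, -3], 255]]'

```text
time_s: 6.87
eef_pos: [0.5739, -0.1469, 0.05]
eef_rot: [-3.138, 0.005, 1.391]
contact_force: [-5.4, 2.5, 18.0]
opening: -0.0002
```

Emit:
servo_tool --moves '[[[0, 0, 0], [-0.3, -2, -3], 255], [[0, 0, 0], [-0.6, -4, -3], 255], [[0, 0, 0], [-0.6, -4, -3], 255]]'

```text
time_s: 7.12
eef_pos: [0.574, -0.147, 0.05]
eef_rot: [-3.138, -0.0, 1.393]
contact_force: [-4.3, 6.5, 18.4]
opening: 0.0002
```

Emit:
servo_tool --moves '[[[0, 0, 0], [-0.5, -4, -3], 255], [[0, 0, 0], [-1, -6, -3], 255], [[0, 0, 0], [-1, -6, -3], 255], [[0, 0, 0], [-1, -6, -3], 255]]'

```text
time_s: 7.45
eef_pos: [0.5739, -0.1473, 0.05]
eef_rot: [-3.138, -0.007, 1.396]
contact_force: [-4.1, 8.8, 18.3]
opening: 0.0001
```

```bash
python3 - <<'E'
from h import *
import cv2
s=bot.get_state();print(s['eef_pos'],s['contact_force'])
a=read_camera("top")['color'][150:290,220:440,::-1];b=read_camera("side")['color'][150:300,220:440,::-1]
cv2.imwrite('pics/c3.png',np.vstack([cv2.resize(a,(440,280)),cv2.resize(b,(440,300))]))
E
```

```text
[ 0.57392627 -0.14725659  0.04997507] [-4.13895389  8.7500637  18.26204724]
```

View pics/c3.png

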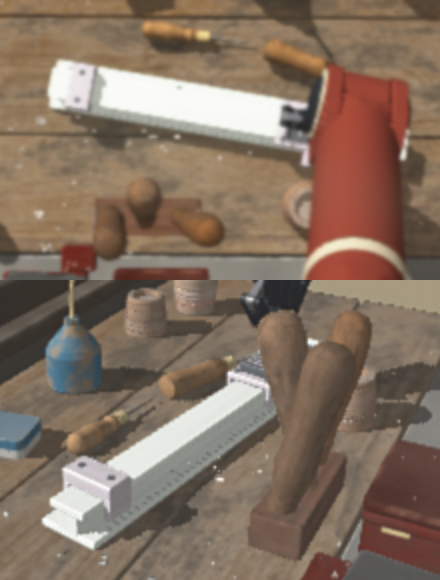

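The slider has reached the stop: the TCP no longer advances and the reaction has risen to 8.8 N. Lifting straight up with a trace of push, then clear.

Emit:
servo_tool --moves '[[[0, 0, 0], [0, -1, -2], 255], [[0, 0, 0], [0, -1, 2], 255], [[0, 0, 0], [0, -1, 6], 255], [[0, 0, 0], [0, -1, 10], 255], [[0, 0, 0], [0, -1, 20], 255], [[0, 0, 0], [0, 0, 50], 255], [[0, 0, 0], [0, 0, 90], 255], [[0, 0, 0], [0, 0, 130], 255]]'

```text
time_s: 8.22
eef_pos: [0.573, -0.1473, 0.1806]
eef_rot: [-3.135, -0.007, 1.396]
contact_force: [1.7, -0.3, 0.8]
opening: -0.0001
```

Emit:
servo_tool --moves '[[[0, 0, 0], [0, 0, 60], 255], [[0, 0, 0], [0, 40, 100], 255], [[0, 0, 0], [0, 230, 100], 255], [[0, 0, 0], [0, 230, 100], 255], [[0, 0, 0], [0, 230, 100], 255], [[0, 0, 0], [0, 230, 100], 255], [[0, 0, 0], [0, 230, 100], 255], [[0, 0, 0], [0, 230, 100], 255]]'

```text
time_s: 8.88
eef_pos: [0.5721, 0.0961, 0.2818]
eef_rot: [-3.135, -0.017, 1.413]
contact_force: [0.3, 1.6, 0.4]
opening: 0.0002
```

Emit:
servo_tool --moves '[[[0, 0, 0], [-40, 160, 0], 255], [[0, 0, 0], [-40, 160, 0], 255], [[0, 0, 0], [-40, 160, 0], 255], [[0, 0, 0], [-40, 160, 0], 255], [[0, 0, 0], [-40, 160, 0], 255], [[0, 0, 0], [-40, 160, 0], 255]]'

```text
time_s: 9.38
eef_pos: [0.5296, 0.2619, 0.2816]
eef_rot: [-3.133, -0.02, 1.423]
contact_force: [-0.2, 0.1, -0.2]
opening: 0.0002
```

```bash
python3 - <<'E'
from h import *
import cv2
s=bot.get_state();print(s['time_s'],s['eef_pos'],s['contact_force'])
im=read_camera("top");X=cloud(im)
a=im['color'][150:290,220:440,::-1];b=read_camera("side")['color'][150:300,220:440,::-1]
cv2.imwrite('pics/c4.png',np.vstack([cv2.resize(a,(660,300)),cv2.resize(b,(440,300),interpolation=2)[:, :].repeat(1,1) if 0 else cv2.resize(b,(660,300))]))
u=np.array([.170,.985])
P={}
for n in("slider_mid","pad_top","knob_stop","plain_stop"):
    m=mark_of(n,"top");o=outline_of(n,"top")
    if not o: print(n,'none');continue
    p=X[o[0]['pixels']];p=p[~np.isnan(p[:,0])];r=cv2.minAreaRect((p[:,:2]*1000).astype(np.float32))
    q=p[:,:2]@u*1000
    print(n,[np.round(k['at'],4) for k in m[:1]],np.round(r[0],1),np.round(r[1],1),'along',np.percentile(q,[1,50,99]).round(1),'z95',np.percentile(p[:,2],[50,95]).round(4))
for n in("short_gouge_mid","bradawl_mid","former_mid"):print(n,[np.round(k['at'],4) for k in mark_of(n,"top")[:1]])
E
```

```text
9.3833 [0.52960508 0.26192516 0.28163452] [-0.19556608  0.10740411 -0.19559825]
slider_mid [] [ 563.6 -133.6] [89.6 77.4] along [-79.3 -34.5   7.7] z95 [0.0545 0.063 ]
pad_top [array([ 0.5746, -0.1334,  0.0591])] [ 573.3 -134.2] [68.5 44.1] along [-68.2 -36.1  -3.1] z95 [0.0587 0.0631]
knob_stop [array([ 0.5655, -0.193 , -0.0012])] [ 566.  -194.4] [29.3 64.1] along [-109.3  -94.1  -81.6] z95 [0.0527 0.0762]
plain_stop [array([ 0.628 ,  0.1615, -0.0024])] [623.9 164.7] [30.9 57.9] along [253.2 267.2 282.6] z95 [0.05   0.0541]
short_gouge_mid [array([ 0.6476, -0.1588,  0.0145])]
bradawl_mid [array([0.6958, 0.0127, 0.0114])]
former_mid []
```

View pics/c4.png

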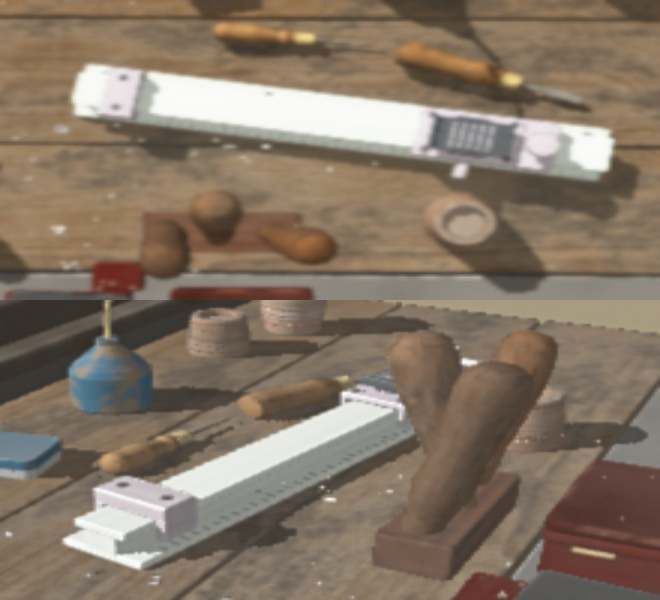

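The picture shows the saddle at (470,135) butted against the knob stop at (540,143), with the tools and former in place. The pad face reads 59 mm, so it is up again, and the arm is clear. Handing in.

```bash
python3 -c "
from station import bot
print(bot.job_done(), bot.get_state()['time_s'])"
```

```text
the job is handed in; nothing more can be done
the job is handed in; nothing more can be done
```

The slider now rests against the knob stop with the pad sprung back up, and the job is handed in. I pressed the pad about 8 mm with the closed fingers and pushed the slider about 123 mm along the rail towards −y. I then lifted straight off and backed away. The last clock reading before handing in was about 9.4 s, against the 42 s limit.

- **Contact with the stop:** the slider stopped moving and the push-back rose to 8.8 N. After release, slider to stop measured 60.5–61 mm against 60 mm for touching, which is within the camera error.
- **Pad:** its top face read about 59 mm, so it is up.
- **Forces:** the highest I saw was about 21 N, and the wrist force was near zero once clear.
- **Tools around it:** the gouge and bradawl were unmoved within the measuring noise.

In the last look the network missed the former and the slider's mark point. The picture shows the former standing where it was. For the slider I used its outline and the pad instead.

One move on the way over overshot the hover point by about 40 mm, through my arithmetic. It was high above the rail, touched nothing, and I corrected it before pressing.

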